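# Remove the spring-locked drying plug from a laser head

## Task

Take the drying plug out of the laser head: hold its wing grip, press it down against its spring, twist it anticlockwise (seen from above) while pressed until you feel its end stop, and lift it out without forcing it. Stand it upright in the empty round aluminium pot, gently and fully seated with its flange on the rim, let go, and leave the other things on the bench where they are.

Things in the scene. Friction and masses are not known exactly. Their poses are not given: they have to be found in the camera images.
- plug: Loose drying plug, 0.1 to 0.2 kg, 77 mm tall; origin at the centre of its lower end, z up its axis. Going up: aluminium stem, 20 mm diameter, 0 to 39 mm, with two opposite lugs along x (34 mm tip to tip, 7 mm wide, 16 to 22 mm up); black flange, 48 mm diameter, 39 to 45 mm; black wing grip, 44 mm long (x), 14 mm thick (y), 45 to 77 mm. It starts locked, wing along the laser head's x.
- plug_grip (a point): Point on the plug's axis inside the wing grip, 67 mm above the plug's lower end, 10 mm below the wing's top, 22 mm above the flange. Axes as the plug's.
- port: Laser head, fixed: aluminium housing 140 (x) by 180 (y) by 70 mm high; a round steel collar (84 mm outside, 56 mm inside diameter, top 78 mm up) in the middle of its top holds the plug. Origin at the centre of the underside, z up. Locked, the plug's lower end is 48 mm above it. More than 50 N between plug and laser head (press, twist or pull; about 0.5 N m against the end stop) damages it.
- port_spring (a point): Where the plug's lower end rests when locked, on a sprung plunger on the port's axis, 48 mm above the housing's underside. The spring pushes the plug up with about 6 N, and 1 N more per mm pressed. Over 4 mm down (10 N) the lugs come free of their catch and the plug can turn, anticlockwise from above only; it bottoms at 8 mm (14 N).
- port_key (a point): Centre of the keyhole plate's underside, 70 mm up, 6 mm thick, that holds the lugs. The pressed plug turns to a hard end stop 55 to 87 degrees from locked: the angle differs every time, is not measured and hides under the flange, so feel for it. Only within about 5 degrees of the stop do the lugs pass up through the keyhole (2 mm play); elsewhere they stay under the plate.
- stand: Round aluminium pot, fixed and empty: 52 mm outside diameter, bore 40 mm, 50 mm high, floor 6 mm thick, on a flat 75 mm square foot 4 mm thick. Origin at the centre of the underside, z up. The plug's flange rests on the rim; its lower end is then 11 mm above this origin. Pushing the plug onto it with over 50 N damages it.
- stand_rim (a point): Centre of the pot's mouth, at the height of its rim (50 mm above the table).
- roller: Bystander: loose turned aluminium roller standing upright, 52 mm diameter, 54 mm high; origin at the centre of its underside.
- screwdriver: Bystander: loose screwdriver with a black handle lying flat, the handle towards its -x.
- jar: Bystander: loose amber glass jar with white lid, 52 mm diameter, 75 mm high; origin at the centre of its underside.
- mount: Bystander: loose black lens mount, foot 50 mm square, 60 mm high; origin at the centre of its underside.
Not all that is in view belongs to the job. What is shaped like the plug but turquoise or yellow is not meant. What is shaped like the stand but turquoise is not meant.

How it is judged:
On the way:
1. the plug is lifted clear of the laser head (z of plug in the frame of port above 0.085 m), for 0.1 s.
At the end, for the whole second after the job is handed in: The plug stands released and at rest in the pot: upright within 0.1 rad, its axis within 6 mm of the pot's, its lower end 8 to 14 mm above the pot's underside (flange on the rim, 11 mm nominal) (horizontal distance between plug and stand below 0.006 m and z of plug in the frame of stand between 0.008 and 0.014 m and angle between plug's own z axis and vertical below 0.1 rad and linear speed of plug below 0.02 m/s and contact force between the fingers and plug below 0.1 N); the robot touches nothing.
It fails at once if more than 50 N between the plug and the laser head (forced press, twist or pull) (contact force between plug and port above 50 N).
It fails at once if the plug is set into the pot with more than 50 N (contact force between plug and stand above 50 N).
It fails at once if a bystander is moved by more than 30 mm (distance of any of roller, screwdriver, jar, mount from where it was at the start of the episode above 0.03 m).
It also fails if it takes over 64 s, if anything falls off the work surface, if the arm or the gripper's body presses on something with over 40 N, if the wrist force passes 120 N, or if a joint passes its speed limit or range.

## Robot

A 6-joint arm with a two-finger parallel gripper is mounted at the origin on the work surface. World frame = base frame: x ahead of the robot, y to its left, z up, the work surface at z = 0. Lengths are in m, angles in rad, forces in N, time in s.
With the tool pointing down it reaches from about 0.325 to 0.775 m from the base axis. Payload 5.5 kg.
Tool frame: the origin (TCP) lies between the finger pads; the fingertips stand 8 mm ahead of it and the grasp point (between the pads) lies 11 mm behind it (tcp_to_tips is the distance from the TCP to the fingertips, in m); z points along the fingers, y is the line along which they close (so a half turn about z gives the same grasp; the last joint's range is limited). The gripper opens to 88 mm and grips with 3 to 60 N. Pads are 20 mm wide; open, the fingers measure 115 mm over their backs; the gripper's body (75 mm by 178 mm) begins 61 mm behind the grasp point.
Start: joints at [1.134, 0.091, 1.231, -0, 1.82, -0.057], TCP at [0.222, 0.557, 0.231] pointing down, gripper open.
Joint ranges: [-2.87, 2.87], [-0.86, 2.18], [0.17, 2.46], [-1.51, 4.65], [0.06, 2.69], [-2.65, 2.65]. Speed limits (rad/s): [2.57, 2.57, 3.01, 3.14, 3.14, 3.14].

## Interface

Orientations are given as a unit quaternion [w, x, y, z].
In Python, from bench import * gives the robot as it stands. Calls block until the motion is done:
- move_to(position, orientation): joint-space move of the TCP to a pose.
- move_l(position, speed=0.15, orientation=None): straight line of the TCP; orientation=None keeps the orientation; speed is the mean speed in m/s.
- movej(angles): joint-space move.
- gripper_open() and close(): open the fingers fully, or close them until they stop; the grip force is fixed at half the most.
- hold(seconds).
- inverse_kinematics(position, orientation): joint angles nearest the present ones, or None.
- state(): the state.
- get_image(name): name is "scene" or "side" or "wrist"; returns a dict with "frame" (400x640x3 uint8, blue, green, red), "depth" (400x640 float32, m along the optical axis (not along the pixel's ray), 0 where there is no reading), "camera_matrix" (3x3 intrinsics, pixels), "view" (4x4, takes a point from world to camera coordinates). Camera axes: x right, y up, looking along -z (the intrinsics and any distortion apply to the point x, -y, -z); pixel columns grow to the right and rows downward; lengths in m; the calibration is good to about 2 mm. A picture is of the moment at which its call begins.
A pose or a line that the arm cannot do raises IKError and nothing moves.
- job_done(): hands the job in; it is judged then, once.
The state is a dict: "time": time; "joint_pos": joint angles; "dq": joint speeds; "joint_torque": joint torques, N m; "ee_pos": TCP position; "ee_rot": TCP orientation; "ft_force": force on the tool from outside, world axes, zero at the start; "moment": the same for the moment, N m; "finger_gap": finger opening in m; "finger_force": force on a finger pad.
Only numpy, scipy, OpenCV 4.12 (cv2) and the standard library are available. Lean on these libraries where they do the work, as an engineer would, in place of code of your own. Each camera call takes 0.05 s, during which the arm holds its last target. There are 200 camera calls.

## Working session

There is one attempt and no reset: what is moved stays moved. The work goes in short steps, each a Python script; the robot and the scene stay as the last script left them, time stands still between calls to the robot, and variables do not carry over. Pictures are saved under pics/ and viewed, at most 10 in all, crops included, and the job is handed in when it is done.

```bash
ls; mkdir -p pics; python3 - <<'E'
from bench import *
import cv2,numpy as np
for n in("scene","side"):
    im=get_image(n);cv2.imwrite(f"pics/{n}0.png",im["frame"]);np.savez(f"pics/{n}0.npz",**im)
    print(n,im["camera_matrix"].tolist(),np.round(im["view"],3).tolist(),(im["depth"]>0).mean())
s=state();print(s)
E
```

```text
pics
scene [[439.8196652854121, 0.0, 310.6936690688774], [0.0, 439.8196652854121, 205.15894400650632], [0.0, 0.0, 1.0]] [[-0.69, 0.724, 0.011, 0.332], [-0.566, -0.549, 0.615, 0.301], [0.451, 0.418, 0.789, -1.547], [0.0, 0.0, 0.0, 1.0]] 0.99601953125
side [[368.76470030016384, 0.0, 321.0332305499746], [0.0, 368.76470030016384, 198.10934105040354], [0.0, 0.0, 1.0]] [[0.767, -0.641, 0.009, -0.376], [0.334, 0.412, 0.848, -0.293], [-0.547, -0.647, 0.53, -0.745], [0.0, 0.0, 0.0, 1.0]] 0.9958984375
{'time': 0.1, 'joint_pos': array([ 1.13431072e+00,  9.17755902e-02,  1.23176613e+00,  7.43476741e-06,
        1.81981202e+00, -5.67254983e-02]), 'dq': array([ 0.00167457,  0.0003119 , -0.00382132, -0.00033813, -0.00055891,
        0.00046605]), 'joint_torque': array([ 4.33437119e-03, -4.47853911e+01, -4.07571387e+01,  6.99705002e-02,
        2.83653557e-02, -1.59532447e-04]), 'ee_pos': array([0.22232277, 0.5570122 , 0.22962435]), 'ee_rot': array([-2.18446926e-04,  1.88740138e-01,  9.82026672e-01, -8.53023460e-04]), 'ft_force': array([0.22038977, 0.17092493, 0.03408722]), 'moment': array([-0.0154381 ,  0.02598262, -0.01685489]), 'finger_force': 0.0, 'finger_gap': 0.08776127725552575}
```

View pics/scene0.png

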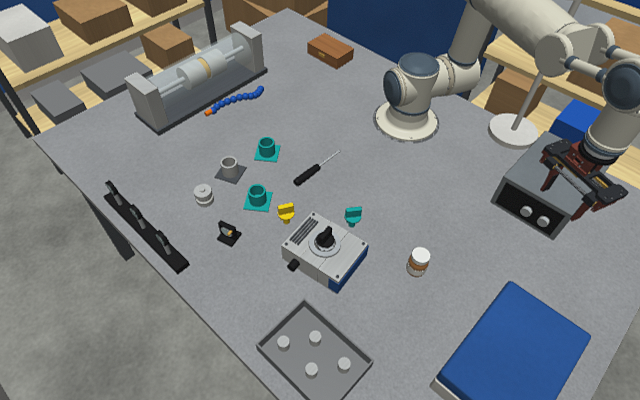

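View pics/side0.png

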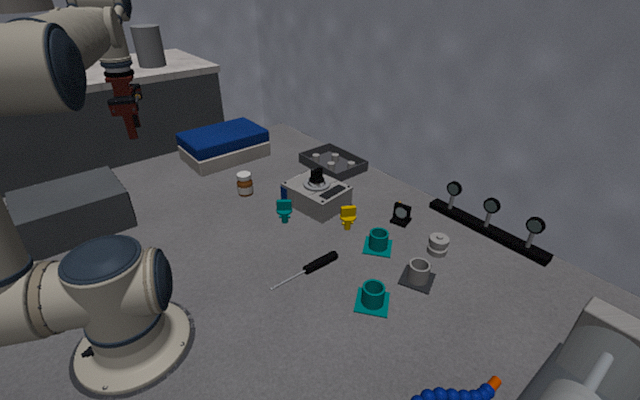

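The scene view shows the black plug in the laser head at about (325,237). The other plug shapes are yellow (286,212) and turquoise (353,215). The pot candidates are grey (230,168) and turquoise (267,148) and (257,196). The roller at (204,194) is solid with no bore, so the grey one at (230,168) fits. The side view agrees: plug at (317,176), grey pot at (419,270). Next I'll confirm in a crop and measure.

```bash
cat > h.py <<'E'
import numpy as np, cv2
def ray(im,uv):
    V=np.array(im["view"]);K=np.array(im["camera_matrix"]);R=V[:3,:3];o=-R.T@V[:3,3]
    d=np.linalg.inv(K)@np.array([uv[0],uv[1],1.]);return o,R.T@(d*[1,-1,-1])
def onplane(im,uv,z):
    o,d=ray(im,uv);return o+d*(z-o[2])/d[2]
def cloud(im):
    V=np.array(im["view"]);K=np.array(im["camera_matrix"]);R=V[:3,:3]
    v,u=np.mgrid[:400,:640];D=im["depth"]
    P=np.stack([(u-K[0,2])/K[0,0]*D,-(v-K[1,2])/K[1,1]*D,-D],-1)
    return (P-V[:3,3])@R
E
python3 - <<'E'
from h import *
im=np.load("pics/scene0.npz");C=cloud(im);f=im["frame"]
cr=f[130:300,180:400];cv2.imwrite("pics/crop.png",cv2.resize(cr,None,fx=3.5,fy=3.5,interpolation=cv2.INTER_CUBIC))
def reg(name,u0,u1,v0,v1,z0,z1):
    m=np.zeros((400,640),bool);m[v0:v1,u0:u1]=1;m&=(C[...,2]>z0)&(C[...,2]<z1)
    P=C[m];print(name,len(P),np.round(P.mean(0),4),np.round(P.min(0),3),np.round(P.max(0),3));
    r=cv2.minAreaRect(P[:,:2].astype(np.float32)*1000);print("   rect",np.round(r[0],1),np.round(r[1],1),round(r[2],1));return P
reg("rim",212,248,150,185,.045,.055)
P=reg("housing top",275,375,205,295,.064,.0735)
reg("collar",275,375,205,295,.0755,.081)
reg("wing top",300,350,215,260,.118,.130)
print(C[300,150],onplane(im,(150,300),0),onplane(im,(230,161),.05),C[161,230])
E
```

```text
rim 87 [ 0.5909 -0.2454  0.0485] [ 0.566 -0.27   0.045] [ 0.615 -0.22   0.054]
   rect [ 590.6 -244.9] [50.3 49.3] 89.1
housing top 2374 [0.6172 0.1835 0.0694] [0.46  0.008 0.064] [0.696 0.273 0.073]
   rect [609.7 165.5] [239.7 228.2] 47.8
collar 473 [0.6099 0.1519 0.0773] [0.461 0.002 0.076] [0.686 0.267 0.081]
   rect [616.4 157.1] [218.8 227.5] 41.9
wing top 90 [0.6163 0.1766 0.1238] [0.595 0.167 0.118] [0.64  0.185 0.128]
   rect [617.  176.1] [45.7 13.9] 8.1
[ 0.94818366 -0.51806174 -0.75648399] [ 1.01113417 -0.05724175  0.        ] [ 0.5835528  -0.24417947  0.05      ] [ 0.57181227 -0.26282111  0.02755891]
```

View pics/crop.png

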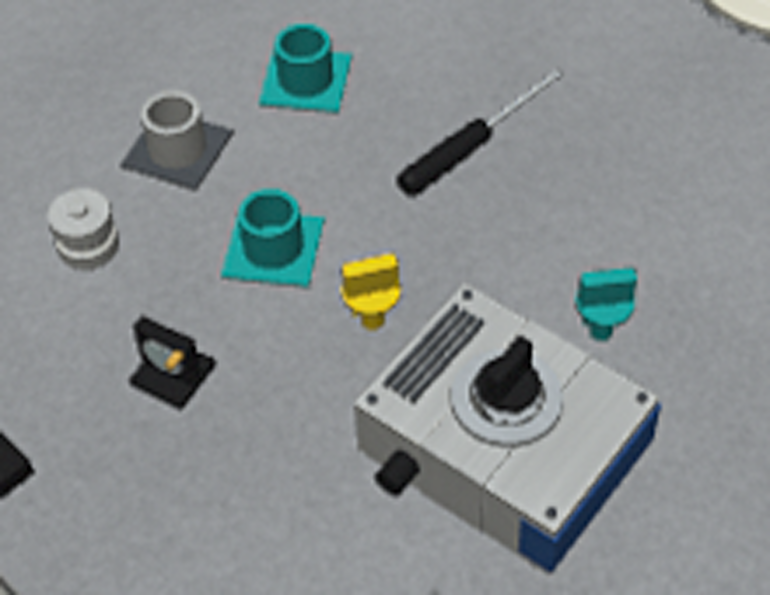

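The crop confirms both. The black plug sits in the collar. The grey open-bore pot on a dark square foot is the stand, with the solid knobbed roller next to it. I'll refine both positions with the wrist camera from above.

```bash
cat >> h.py <<'E'
from scipy.spatial.transform import Rotation as Rot
def down(a):
    q=(Rot.from_euler('z',a)*Rot.from_euler('x',np.pi)).as_quat();return np.array([q[3],q[0],q[1],q[2]])
E
python3 - <<'E'
from bench import *
from h import *
a=np.radians(8.1)
for k in (0,np.pi,-np.pi):
  for e in (0,95): 
    j=inverse_kinematics([.617,.176,.11],down(a+k+np.radians(e)));print(k,e,None if j is None else np.round(j,2))
out=[]
for n,p in(("plug",[.617,.176,.25]),):
    move_to(p,down(a)); hold(.3)
    im=get_image("wrist");np.savez(f"pics/w_{n}.npz",**im);cv2.imwrite(f"pics/w_{n}.png",im["frame"])
    print(np.round(im["view"],3).tolist(),im["camera_matrix"][0,0]);s=state();print(s["time"],s["joint_pos"],s["ee_pos"],s["ft_force"])
    C=cloud(im)
    def reg(name,m):
        P=C[m];print(name,len(P),np.round(P.mean(0),4));r=cv2.minAreaRect(P[:,:2].astype(np.float32)*1000);print("   rect",np.round(r[0],1),np.round(r[1],1),round(r[2],1))
    near=np.hypot(C[...,0]-.617,C[...,1]-.176)
    reg("wing",(near<.035)&(C[...,2]>.117)&(C[...,2]<.132))
    reg("collar",(near<.055)&(C[...,2]>.075)&(C[...,2]<.082))
    reg("flange",(near<.035)&(C[...,2]>.088)&(C[...,2]<.097))
    reg("top",(near<.13)&(C[...,2]>.066)&(C[...,2]<.0735))
E
```

```text
0 0 [ 0.22  0.21  1.31 -0.    1.62  1.65]
0 95 [ 0.22  0.21  1.31  0.    1.62 -0.  ]
3.141592653589793 0 [ 0.22  0.21  1.31  0.    1.62 -1.49]
3.141592653589793 95 None
-3.141592653589793 0 [ 0.22  0.21  1.31  0.    1.62 -1.49]
-3.141592653589793 95 None
[[0.14, -0.99, 0.0, 0.089], [0.958, 0.135, -0.253, -0.579], [0.251, 0.036, 0.967, -0.569], [0.0, 0.0, 0.0, 1.0]] 327.9278577850952
2.4333 [2.25445427e-01 2.11348337e-01 1.06408837e+00 4.92723100e-05
 1.86610377e+00 1.65420897e+00] [0.61688566 0.17637836 0.25003164] [0.59408574 1.23148268 0.32297552]
wing 744 [0.6156 0.1742 0.1238]
   rect [614.4 174. ] [43.6 13.7] 6.5
collar 2749 [0.6175 0.1748 0.0771]
   rect [614.3 174.1] [82.9 82.7] 61.0
flange 1148 [0.6156 0.1747 0.0923]
   rect [615.2 174.2] [45.3 47.1] 10.6
top 16038 [0.6187 0.1812 0.0693]
   rect [588.  170.7] [192.6 180.4] 7.4
```

View pics/w_plug.png

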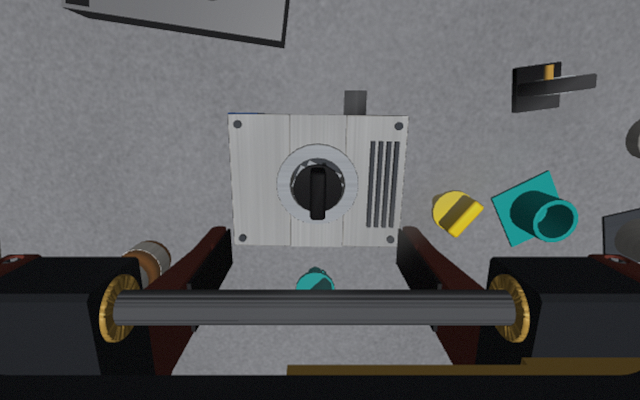

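The wrist view shows the plug's wing at (318,192), concentric with the collar, at yaw ≈7°. The turquoise plug at (315,280) and jar at (145,258) are clear of the fingers. I'll take a second view with the hand turned half a turn to cancel hand-eye error, and do the same over the pot.

```bash
python3 - <<'E'
from bench import *
from h import *
a=np.radians(7.3)
def look(tag,xy,items,rad):
    im=get_image("wrist");cv2.imwrite(f"pics/{tag}.png",im["frame"]);C=cloud(im);near=np.hypot(C[...,0]-xy[0],C[...,1]-xy[1])
    for name,r,z0,z1 in items:
        P=C[(near<r)&(C[...,2]>z0)&(C[...,2]<z1)]
        if len(P)<20: print(tag,name,len(P));continue
        q=cv2.minAreaRect(P[:,:2].astype(np.float32)*1000);c=cv2.minEnclosingCircle(P[:,:2].astype(np.float32)*1000)
        print(tag,name,len(P),"z %.4f"%np.median(P[:,2]),np.round(q[0],1),np.round(q[1],1),round(q[2],1),"circ",np.round(c[0],1),round(c[1],1))
pl=[("wing",.035,.117,.132),("collar",.055,.075,.082)]
st=[("rim",.035,.046,.054),("roller",.12,.0525,.058)]
move_to([.615,.175,.25],down(a+np.pi));hold(.2);look("plugB",(.615,.175),pl,0)
move_to([.59,-.245,.25],down(-.2));hold(.2);print(state()["joint_pos"]);look("standA",(.59,-.245),st,0)
move_to([.59,-.245,.25],down(-.2+np.pi));hold(.2);print(state()["joint_pos"]);look("standB",(.59,-.245),st,0)
move_to([.615,.175,.22],down(a));hold(.2);look("plugA",(.615,.175),pl,0)
s=state();print(s["time"],s["ee_pos"],s["ft_force"],s["moment"])
E
```

```text
plugB wing 766 z 0.1238 [613.  173.1] [43.2 13.5] 7.0 circ [613.1 172.5] 21.9
plugB collar 2761 z 0.0769 [613.8 172.8] [82.9 83.1] 52.8 circ [613.8 166.9] 47.5
[-4.46309743e-01  2.03585765e-01  1.07292688e+00 -1.00200370e-05
  1.86502123e+00  1.32378485e+00]
standA rim 701 z 0.0489 [ 589.1 -247.7] [50.5 50.8] 51.2 circ [ 588.9 -247.5] 25.8
standA roller 2
[-4.46839609e-01  2.03615377e-01  1.07298255e+00  2.42374041e-05
  1.86503070e+00 -1.81746459e+00]
standB rim 699 z 0.0488 [ 587.7 -248.5] [50.8 50.6] 76.8 circ [ 587.7 -248.4] 25.9
standB roller 5
plugA wing 943 z 0.1239 [614.6 174.3] [43.2 13.7] 7.6 circ [614.5 174.1] 22.0
plugA collar 3280 z 0.0771 [613.  171.7] [88.5 82.5] 58.8 circ [615.7 167.9] 48.0
14.025 [0.61503082 0.17482071 0.21999174] [ 1.06012216 -0.09720071 -0.69984062] [-0.00616909  0.18027653 -0.06378404]
```

```bash
cat >> h.py <<'E'
def rep(tag,s,b=None):
    f=s["ft_force"]-(0 if b is None else b[:3]);m=s["moment"]-(0 if b is None else b[3:])
    print(tag,"t%.1f"%s["time"],"p",np.round(s["ee_pos"]*1000,1),"F",np.round(f,1),"M",np.round(m,2),"gap %.1f ff %.1f"%(s["finger_gap"]*1000,s["finger_force"]))
E
python3 - <<'E'
from bench import *
from h import *
q=down(np.radians(7.1))
move_l([.6138,.1735,.13],.12,q);move_l([.6138,.1735,.1045],.06)
hold(.2);s=state();b=np.r_[s["ft_force"],s["moment"]];np.save("bias.npy",b);rep("open",s)
close();hold(.2);rep("closed",state(),b)
for z in(.1025,.1005,.0985):
    move_l([.6138,.1735,z],.02);hold(.1);rep("press",state(),b)
E
```

```text
open t15.7 p [614.  173.6 105.1] F [ 1.1 -0.8 -0.4] M [-0.03  0.12 -0.  ] gap 87.9 ff 0.0
closed t17.0 p [613.8 173.3 104.5] F [-0.7 -0.   0.4] M [-0.24  0.05  0.05] gap 13.6 ff 30.0
press t17.4 p [613.9 173.4 103.6] F [-2.3 -0.5  5.5] M [-0.36  0.57  0.01] gap 14.0 ff 30.0
press t17.7 p [613.9 173.4 102. ] F [-3.6 -1.2  7.6] M [-0.44  0.67  0.01] gap 13.9 ff 30.0
press t18.1 p [614.  173.4 100.5] F [-4.5 -1.4  9.1] M [-0.48  0.79  0.03] gap 14.0 ff 30.0
```

```bash
python3 - <<'E'
from bench import *
from h import *
b=np.load("bias.npy")
x,y,z=.6130,.1735,.0955
move_l([x,y,z],.02);hold(.15);s=state();rep("pressed",s,b)
if (s["ft_force"]-b[:3])[2]<10.6: z-=.0015;move_l([x,y,z],.02);hold(.15);rep("pressed",state(),b)
for d in(4,8,12):
    move_to([x,y,z],down(np.radians(7.1+d)));hold(.1);s=state();rep(d,s,b)
    print(np.degrees(s["joint_pos"][[0,5]]))
    if abs(s["moment"][2]-b[5])>.25: break
E
```

```text
pressed t18.5 p [613.8 173.4  98.4] F [-3.1 -1.4 10.8] M [-0.49  0.62  0.03] gap 13.9 ff 30.0
4 t18.9 p [614.  173.6  98.5] F [-2.4 -0.8 10.3] M [-0.36  0.5   0.  ] gap 14.0 ff 30.0
[12.73862731 91.64079848]
8 t19.2 p [614.1 173.7  98.6] F [-3.5 -0.5 11. ] M [-0.25  0.41 -0.01] gap 13.9 ff 30.0
[12.74424697 87.64149453]
12 t19.6 p [614.2 173.8  98.6] F [-1.6 -0.9 11.2] M [-0.21  0.26  0.02] gap 13.9 ff 30.0
[12.7436206 83.6394527]
```

```bash
python3 - <<'E'
from bench import *
from h import *
b=np.load("bias.npy")
x,y,z=.6130,.1735,.0952
d=12
while d<92:
    d+=6 if d<48 else 1.5
    move_to([x,y,z],down(np.radians(7.1+d)));hold(.05);s=state();mz=s["moment"][2]-b[5]
    R=Rot.from_quat(np.roll(s["ee_rot"],-1)).as_matrix();act=np.degrees(np.arctan2(R[1,0],R[0,0]))-7.1
    print(d,"act %.2f mz %.3f"%(act,mz),np.round(s["ft_force"]-b[:3],1),"%.1f t%.1f"%(s["finger_gap"]*1000,s["time"]))
    if abs(mz)>.16: break
rep("end",state(),b)
E
```

```text
18 act 18.02 mz 0.032 [-2.7  0.1 11.9] 13.6 t19.9
24 act 24.02 mz 0.053 [-1.7 -0.2 10.4] 13.9 t20.2
30 act 30.02 mz 0.068 [-1.2  0.2 11.2] 13.8 t20.5
36 act 36.02 mz 0.042 [-1.   1.  10.3] 13.8 t20.8
42 act 42.02 mz 0.041 [-1.3  1.1 10.5] 14.1 t21.1
48 act 48.02 mz 0.032 [-1.4  0.3 10.4] 13.6 t21.4
49.5 act 49.52 mz -0.063 [-1.6  0.2 10.4] 14.1 t21.7
51.0 act 51.01 mz -0.046 [-1.8  2.1 10. ] 13.8 t22.0
52.5 act 52.51 mz 0.005 [-1.2  1.1 10.8] 13.9 t22.3
54.0 act 54.01 mz -0.045 [-2.1  1.1 10.7] 13.9 t22.6
55.5 act 55.52 mz -0.022 [-1.9  1.1 11.4] 13.7 t22.9
57.0 act 57.01 mz -0.052 [-0.9  1.8 11.1] 14.0 t23.2
58.5 act 58.52 mz -0.052 [-0.9  0.6 10.1] 13.7 t23.5
60.0 act 60.02 mz -0.040 [-1.4  1.1 11.1] 13.7 t23.8
61.5 act 61.51 mz -0.037 [-1.3  0.9 10.7] 14.0 t24.1
63.0 act 63.02 mz 0.028 [-1.1  1.1 11.2] 13.5 t24.4
64.5 act 64.52 mz -0.007 [-2.2  1.7 10.5] 13.6 t24.7
66.0 act 66.02 mz -0.030 [-1.7  0.8 11.5] 14.2 t25.0
67.5 act 67.52 mz 0.011 [-1.2  0.7  9.6] 13.6 t25.3
69.0 act 69.01 mz -0.118 [-3.1  1.  10.8] 14.1 t25.6
70.5 act 70.48 mz -0.454 [-1.8  1.6 10.4] 13.8 t25.9
end t25.9 p [614.3 174.2  98.5] F [-1.8  1.6 10.4] M [ 0.02  0.21 -0.45] gap 13.8 ff 30.1
```

The torque shows a clear end stop at about 69°. I'll back off slightly and lift slowly, watching the pull force.

```bash
python3 - <<'E'
from bench import *
from h import *
b=np.load("bias.npy")
x,y,z=.6133,.1732,.0952
q=down(np.radians(7.1+68.3))
move_to([x,y,z],q);hold(.1);rep("backed",state(),b)
while z<.130:
    z+=.003;move_l([x,y,z],.03);s=state();rep("up",s,b)
    if s["ft_force"][2]-b[2]<-9: print("STUCK");break
E
```

```text
backed t26.2 p [614.4 174.2  98.5] F [-2.7  2.  12.1] M [ 0.11  0.33 -0.05] gap 13.9 ff 30.0
up t26.5 p [614.4 174.2 101.1] F [-2.6  2.2 10.4] M [0.13 0.19 0.02] gap 13.8 ff 30.0
up t26.7 p [614.4 174.2 103.4] F [-0.9  2.2  5.6] M [ 0.25 -0.18 -0.02] gap 13.4 ff 30.0
up t27.0 p [614.1 173.9 105.3] F [2.5 3.5 3.4] M [ 0.41 -0.58 -0.01] gap 14.3 ff 30.0
up t27.2 p [613.8 173.3 107.4] F [3.1 2.2 3.4] M [ 0.4  -0.91 -0.07] gap 13.6 ff 30.0
up t27.5 p [613.2 172.6 109.5] F [2.6 1.3 0.7] M [-0.1  -0.84 -0.11] gap 14.3 ff 30.0
up t27.7 p [612.5 172.9 112.5] F [-0.5 -0.  -0.8] M [-0.16 -0.16 -0.02] gap 13.7 ff 30.0
up t28.0 p [613.  173.4 116.3] F [-0.6  0.9 -1.8] M [-0.03 -0.07  0.  ] gap 13.5 ff 30.0
up t28.2 p [613.3 173.3 119.6] F [-0.7  0.3 -1.5] M [-0.03  0.01  0.03] gap 13.9 ff 30.0
up t28.5 p [613.4 173.3 122.6] F [-1.1  0.9 -1.1] M [-0.07 -0.03 -0.01] gap 13.9 ff 30.0
up t28.7 p [613.5 173.2 125.6] F [-0.8  1.1 -1.1] M [-0.07 -0.04 -0.01] gap 13.9 ff 30.0
up t29.0 p [613.5 173.2 128.6] F [-0.8  0.3 -1.7] M [-0.01  0.02 -0.02] gap 14.0 ff 30.0
up t29.2 p [613.5 173.2 131.6] F [-1.5  0.2 -0.7] M [-0.05  0.01 -0.01] gap 14.1 ff 30.0
```

The plug came out freely. I'll carry it above the pot, choosing the finger line perpendicular to the roller, and look from the side before lowering.

```bash
python3 - <<'E'
from bench import *
from h import *
b=np.load("bias.npy")
im0=np.load("pics/scene0.npz");r=onplane(im0,(204,194),.03)[:2];S=np.array([.5884,-.2481]);v=r-S
th=np.arctan2(v[1],v[0]);print("roller",r,np.hypot(*v),np.degrees(th))
# tool y is along yaw-90deg; want perpendicular to v -> yaw = th mod pi, nearest 40 deg
yaw=th+np.pi*np.round((np.radians(40)-th)/np.pi);print("yaw",np.degrees(yaw))
move_l([.6133,.1732,.22],.2)
move_to([*S,.22],down(yaw));hold(.3);s=state();rep("above",s,b);print(s["joint_pos"][5]);np.save("yaw.npy",yaw)
out=[]
for n,c in(("side",(419,215)),("scene",(230,130))):
    im=get_image(n);np.savez(f"pics/{n}1.npz",**im);f=im["frame"]
    out.append(cv2.resize(f[max(0,c[1]-75):max(0,c[1]-75)+150,c[0]-65:c[0]+65],(390,450),interpolation=cv2.INTER_CUBIC))
cv2.imwrite("pics/above.png",np.hstack(out))
E
```

```text
roller [ 0.71214464 -0.21266951] 0.12871696171539074 15.97744580449808
yaw 15.97744580449808
above t31.7 p [ 588.7 -247.4  220. ] F [-1.2  1.1 -2.3] M [ 0.01  0.07 -0.02] gap 14.0 ff 30.0
0.8396163328947809
```

View pics/above.png

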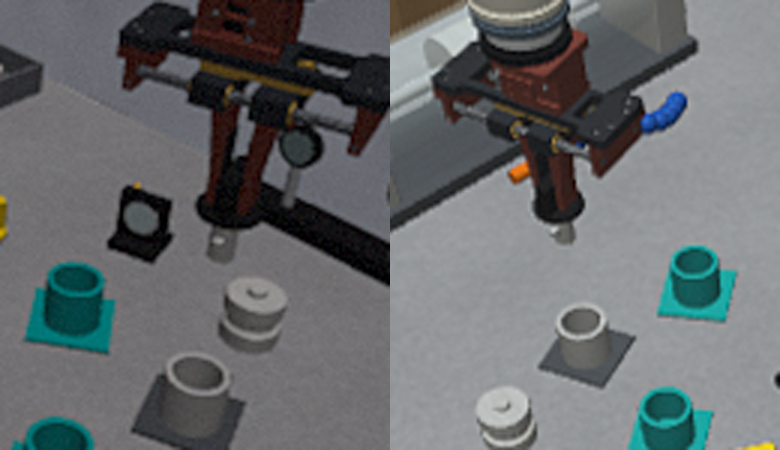

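The plug hangs over the pot: flange at crop (235,210) and stem tip at (222,258) in the side half; (557,207) and (565,238) in the scene half. It may be tilted in the pads, so I'll measure the tilt from the depth.

```bash
python3 - <<'E'
from h import *
from scipy.optimize import least_squares
S=np.array([.5885,-.2475]);yaw=float(np.load("yaw.npy"))
for n in("side","scene"):
    im=np.load(f"pics/{n}1.npz");C=cloud(im);o=ray(im,(0,0))[0]
    near=np.hypot(C[...,0]-S[0],C[...,1]-S[1])<.045
    m=near&(C[...,2]>.150)&(C[...,2]<.2);P=C[m];g=im["frame"][m].max(1)
    print(n,len(P),"g",np.percentile(g,[5,50,95]), "zmin",P[:,2].min())
    st=P[g>70]; fl=P[g<55]
    print(" stem",len(st),st.mean(0),st.min(0),st.max(0)," flange",len(fl),fl.mean(0),np.ptp(fl,axis=0))
    for z in np.arange(.158,.21,.004):
        Q=C[near&(abs(C[...,2]-z)<.002)]
        if len(Q)>3: print("  z%.3f n%d mean %s ext %s"%(z,len(Q),np.round(Q[:,:2].mean(0)*1000,1),np.round(np.ptp(Q[:,:2],axis=0)*1000)))
    # stem cylinder fit, r=10 mm
    def res(p,A): 
        ax=np.array([p[2],p[3],1]);ax/=np.linalg.norm(ax);d=A-np.array([p[0],p[1],.18]);return np.linalg.norm(np.cross(d,ax),axis=1)-.010
    A=st[(st[:,2]<.178)];r=least_squares(res,[*S,0,0],args=(A,),loss="soft_l1",f_scale=.001);print(" cyl",np.round(r.x,4),"rms",np.sqrt((r.fun**2).mean()))
E
```

```text
side 101 g [ 63.  80. 119.] zmin 0.16190523162877685
 stem 89 [ 0.58279469 -0.25306261  0.17781568] [ 0.57158688 -0.25788946  0.16190523] [ 0.59376006 -0.24092903  0.19313268]  flange 1 [ 0.58212574 -0.24221078  0.17410549] [0. 0. 0.]
  z0.162 n7 mean [ 584.4 -251.5] ext [11. 16.]
  z0.166 n14 mean [ 583.1 -251.2] ext [ 9. 16.]
  z0.170 n13 mean [ 584.1 -251.2] ext [10. 15.]
  z0.174 n9 mean [ 584.8 -252.9] ext [12. 15.]
  z0.178 n10 mean [ 584.3 -252. ] ext [20. 17.]
  z0.182 n16 mean [ 580.  -253.1] ext [22. 13.]
  z0.186 n19 mean [ 581.1 -251.9] ext [19. 14.]
  z0.190 n11 mean [ 583.  -251.8] ext [11. 14.]
  z0.202 n21 mean [ 572.8 -255.9] ext [23. 43.]
  z0.206 n99 mean [ 581.2 -254.3] ext [46. 48.]
 cyl [ 0.5898 -0.2469 -0.0468  0.019 ] rms 0.0007156154129821678
scene 50 g [ 75.9  99.5 172. ] zmin 0.1625142550831024<stdin>:10: RuntimeWarning: Mean of empty slice.
  ret = um.true_divide(
Traceback (most recent call last):
ValueError: zero-size array to reduction operation maximum which has no identity
```

The plug is nearly upright (tilt ≈0.05 rad), its axis is within 2 mm of the TCP, and its lower end is at z≈0.162 as expected. Lowering under force control.

```bash
python3 - <<'E'
from bench import *
from h import *
S=[.5882,-.2484]
s=state();b=np.r_[s["ft_force"],s["moment"]];rep("pre",s,b)
move_l([*S,.112],.12);hold(.1);rep("mouth",state(),b)
z=.112
while z>.064:
    z-=.003 if z>.074 else .001
    move_l([*S,z],.04 if z>.074 else .02);s=state();f=s["ft_force"]-b[:3];rep("%.3f"%z,s,b)
    if f[2]>5: print("contact");break
E
```

```text
pre t31.8 p [ 588.6 -247.7  220. ] F [0. 0. 0.] M [0. 0. 0.] gap 14.0 ff 30.0
mouth t32.9 p [ 588.8 -248.7  113.5] F [ 0.1 -0.  -0.6] M [-0.03 -0.05  0.04] gap 13.8 ff 30.0
0.109 t33.2 p [ 588.2 -248.4  109. ] F [ 0.6  0.3 -0.3] M [0.01 0.04 0.07] gap 13.9 ff 30.0
0.106 t33.4 p [ 588.  -248.3  105.6] F [0.9 0.2 0. ] M [0.03 0.04 0.04] gap 13.6 ff 30.0
0.103 t33.7 p [ 588.1 -248.3  102.6] F [ 0.3 -0.3 -0.7] M [0.04 0.02 0.12] gap 14.1 ff 30.0
0.100 t33.9 p [ 588.  -248.3   99.6] F [-0.2  0.9 -1. ] M [0.01 0.01 0.04] gap 13.8 ff 30.0
0.097 t34.2 p [ 588.  -248.3   96.6] F [1.2 0.5 0. ] M [0.01 0.03 0.1 ] gap 13.9 ff 30.0
0.094 t34.4 p [ 588.1 -248.3   93.6] F [ 0.7  0.2 -0.8] M [-0.02  0.02  0.05] gap 13.9 ff 30.0
0.091 t34.7 p [ 588.  -248.3   90.6] F [ 1.   0.8 -1.1] M [-0.02 -0.02  0.07] gap 14.2 ff 30.0
0.088 t34.9 p [ 588.  -248.3   87.6] F [ 1.3  0.5 -0.1] M [-0.01  0.08 -0.01] gap 13.9 ff 30.0
0.085 t35.2 p [ 588.  -248.3   84.6] F [0.2 1.  0.4] M [ 0.07 -0.01  0.  ] gap 13.9 ff 30.0
0.082 t35.4 p [ 588.  -248.3   81.6] F [ 1.   0.5 -0.1] M [0.03 0.   0.07] gap 13.8 ff 30.0
0.07
[... 232 characters left out ...]
 -0.4] M [ 0.03 -0.03 -0.  ] gap 13.8 ff 30.0
0.072 t36.5 p [ 588.2 -248.4   71.9] F [0.9 0.5 0. ] M [0.   0.02 0.07] gap 13.7 ff 30.0
0.071 t36.7 p [ 588.2 -248.4   70.9] F [ 1.4  0.4 -0.3] M [-0.    0.01  0.05] gap 13.8 ff 30.0
0.070 t37.0 p [ 588.1 -248.4   69.9] F [ 0.7 -0.1 -0.7] M [ 0.02 -0.03  0.03] gap 14.3 ff 30.0
0.069 t37.2 p [ 588.2 -248.4   68.9] F [ 1.1  0.1 -0. ] M [0.03 0.   0.02] gap 14.1 ff 30.0
0.068 t37.5 p [ 588.2 -248.4   67.9] F [ 0.7 -0.  -1.5] M [ 0.03 -0.02  0.06] gap 14.3 ff 30.0
0.067 t37.7 p [ 588.3 -248.5   67.5] F [0.5 0.6 1.6] M [0.1  0.2  0.02] gap 14.0 ff 30.0
0.066 t38.0 p [ 588.4 -248.5   67.5] F [-1.6  0.7  6.4] M [0.29 0.5  0.11] gap 14.0 ff 30.0
contact
```

It seated at the expected height (TCP 67.5 mm) with 6 N. Releasing, retreating and checking.

```bash
python3 - <<'E'
from bench import *
from h import *
move_l([.5884,-.2485,.067],.02);gripper_open();hold(.2);rep("rel",state())
p=state()["ee_pos"];move_l([p[0],p[1],.20],.1);hold(.3);rep("up",state())
im=get_image("wrist");C=cloud(im);S=(.5884,-.2481);near=np.hypot(C[...,0]-S[0],C[...,1]-S[1])
for n,z0,z1 in(("wing",.082,.095),("flange",.050,.061)):
    P=C[(near<.04)&(C[...,2]>z0)&(C[...,2]<z1)];q=cv2.minAreaRect(P[:,:2].astype(np.float32)*1000)
    print(n,len(P),"z med %.4f min %.4f max %.4f"%(np.median(P[:,2]),P[:,2].min(),P[:,2].max()),np.round(q[0],1),np.round(q[1],1),
     "plane slopes",np.round(np.linalg.lstsq(np.c_[P[:,:2]-S,np.ones(len(P))],P[:,2],rcond=None)[0],3))
im2=get_image("side");f1=cv2.resize(im2["frame"][150:330,270:480],(420,360));f2=cv2.resize(im["frame"],(576,360))
cv2.imwrite("pics/final.png",np.hstack([f1,f2[:,100:476]]))
E
```

```text
rel t39.6 p [ 588.4 -248.5   67. ] F [0.1 0.  0.3] M [-0.01  0.1  -0.02] gap 87.6 ff 0.0
up t41.4 p [ 588.3 -248.5  199.7] F [ 0.7 -1.   0.3] M [-0.07  0.15  0.  ] gap 87.8 ff 0.0
wing 836 z med 0.0869 min 0.0821 max 0.0893 [ 588.9 -247.6] [44.2 13.7] plane slopes [-0.008  0.004  0.087]
flange 1247 z med 0.0552 min 0.0500 max 0.0610 [ 589.8 -246.1] [45.7 48.9] plane slopes [-0.005 -0.005  0.055]
```

View pics/final.png

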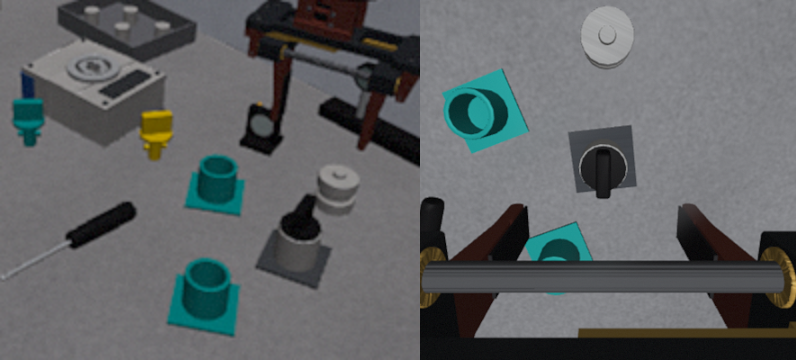

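The plug stands upright and level in the grey pot: side crop (300,225), wrist crop (603,168), wing top at z≈0.087. The bystanders are undisturbed and the robot is clear, so I'm handing in.

```bash
python3 -c "
from bench import *
print(job_done())"
```

```text
the job is handed in; nothing more can be done
None
```

The plug is out of the laser head and stands released, upright and fully seated in the grey aluminium pot; the job is handed in, though the hand-in returned no verdict.

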